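Sweep the crown caps into the crumb pan

TASK

Sweep the three crown caps that lie about on the table into the crumb pan with the fingertips, pushing each one along the table and in through the pan's open mouth until the whole cap is inside, past the front edge. Do not pick any cap up off the table, and leave the bottle opener, the matchbox and all the other things where they are.

Things in the scene. Friction and masses are not known exactly. Their poses are not given: they have to be found in the camera images.
- crumb_pan: Bare metal crumb pan, fixed. Inside 150 mm wide (y), 130 mm deep (x); walls 30 mm high, none at the mouth. Origin: middle of the mouth's front edge, at table height; +x points into the pan, to the back wall and the wooden handle behind it. Side walls at y = +-75 mm from x = 20 mm on. Floor: a ramp from 0 up to 2 mm over the first 25 mm, then flat.
- cap_0: Loose steel crown cap (pale cream) lying skirt down on the table: a disc 33 mm across and 6 mm high, wider at its foot. Origin: centre of its underside; z up.
- cap_1: Loose steel crown cap (red) lying skirt down on the table: a disc 33 mm across and 6 mm high, wider at its foot. Origin: centre of its underside; z up.
- cap_2: Loose steel crown cap (grey) lying skirt down on the table: a disc 33 mm across and 6 mm high, wider at its foot. Origin: centre of its underside; z up.
- opener: Flat bottle opener, 137 x 37 x 10 mm, lying loose on the table among the caps. Origin: centre of its underside; x along its length. Bystander.
- matches: Matchbox, 36 x 53 x 15 mm, lying loose at the right. Origin: centre of its underside; longer side along y. Bystander.
- jam: Jam jar, 75 mm across, 112 mm high, standing loose at the back right. Origin: centre of its underside. Bystander.
- yoghurt: Yoghurt pot, 72 mm across, 71 mm high, standing loose at the back. Origin: centre of its underside. Bystander.
- mug: Mug, 83 mm across without handle, 93 mm high, standing loose at the back left. Origin: centre of its underside. Bystander.
- green_bottle_3: Green glass bottle, 62 mm across, 234 mm high, standing loose at the right front edge. Origin: centre of its underside. Bystander.
- water_bottle: Clear water bottle, 80 mm across, 266 mm high, standing loose at the right front edge beside the green bottle. Origin: centre of its underside. Bystander.

How it is judged (in metres and radians):
At the end, for the whole second after the job is handed in: All three caps lie at rest (under 0.02 m/s) inside the pan: each cap's centre is between 15 mm and 130 mm behind the mouth's front edge, within 75 mm of the pan's middle line and no more than 22 mm above the table (x of cap_0 in the frame of crumb_pan between 0.015 and 0.13 m and y of cap_0 in the frame of crumb_pan between -0.075 and 0.075 m and height (world z) of each of cap_0, cap_1, cap_2 below 0.022 m and linear speed of each of cap_0, cap_1, cap_2 below 0.02 m/s and x of cap_1 in the frame of crumb_pan between 0.015 and 0.13 m and y of cap_1 in the frame of crumb_pan between -0.075 and 0.075 m and x of cap_2 in the frame of crumb_pan between 0.015 and 0.13 m and y of cap_2 in the frame of crumb_pan between -0.075 and 0.075 m); the robot touches nothing.
It fails at once if a crown cap is lifted off the table (its underside centre more than 22 mm up) (height (world z) of any of cap_0, cap_1, cap_2 above 0.022 m).
It fails at once if the opener, the matchbox, a jar, pot, mug or bottle is shifted by more than 20 mm (distance of any of opener, matches, jam, yoghurt, mug, green_bottle_3, water_bottle from where it was at the start of the episode above 0.02 m).
It fails at once if a standing jar, pot, mug or bottle is tipped by more than 0.25 rad (angle between any of jam, yoghurt, mug, green_bottle_3, water_bottle's own z axis and vertical above 0.25 rad).
It also fails if it takes over 64 s, if anything falls off the work surface, if the arm or the gripper's body presses on something with over 40 N, if the wrist force passes 120 N, or if a joint passes its speed limit or range.

ROBOT

A 6-joint arm with a two-finger parallel gripper is mounted at the origin on a cart in front of the work surface, level with it; the furniture and walls round the work are solid. World frame = base frame: x ahead of the robot, y to its left, z up, the work surface at z = 0. Lengths are in mm, angles in rad, forces in N, time in s.
With the tool pointing down it reaches from about 350 to 925 mm from the base axis. Payload 6.4 kg.
Tool frame: the origin (TCP) lies at the very end of the fingers, on their centre line; the grasp point (between the pads) lies grasp_offset behind it (grasp_offset is the distance from the TCP to the grasp point, in mm); z points along the fingers, y is the line along which they close (so a half turn about z gives the same grasp; the last joint's range is limited). The gripper opens to 94 mm and grips with 3 to 60 N. Pads are 16 mm wide; open, the fingers measure 119 mm over their backs; the gripper's body (75 mm by 177 mm) begins 78 mm behind the grasp point.
Start: joints at [-1.473, 0.245, 1.558, -0, 1.339, -0.174], TCP at [174.507, -626.148, 205.455] pointing down, gripper open.
Joint ranges: [-3.13, 3.13], [-1.02, 2.26], [0.13, 2.54], [-0.95, 4.09], [0.21, 2.88], [-2.74, 2.74]. Speed limits (rad/s): [2.57, 2.57, 3.14, 3.14, 3.14, 3.14].

INTERFACE

Orientations are given as a 3x3 rotation matrix whose columns are the frame's x, y, z axes.
In Python, from cell import observe, read_camera, sign_off, grasp_offset gives the robot as it stands.
- The arm moves only by the tool send_rows, never from a script. Its argument "commands" is a list of rows, each a list of 6 numbers: the shift along the tool's x, y, z normalised to -1 to 1, where 1 is 500 mm, then the turn, a rotation vector about the tool's x, y, z normalised to -1 to 1, where 1 is 180 degrees. A call has exactly 8 rows; each row is the pose to reach, as a shift and turn from the pose commanded when the call began, along the tool's axes at that moment, turning the shorter way round; what a row does not reach only later rows make up. A row lasts 1/12 s, in which the tool goes at most 41.7 mm and 7.16 degrees, less where a joint would pass 70% of its speed; a pose out of reach is approached as far as the arm can. A call with a number of a shift or a turn outside -1 to 1 is refused whole. A call with a gripper value outside its range is refused whole. "hand" is the closure, from -1 (fully open) to 1 (shut), set as the call begins (left out, the last holds). The fingers move at their own pace and stop on an object; the grip force is fixed at half the most. Time passes only in rows, so rows that repeat a pose let the fingers close, or fill a call up. It gives the time, the measured TCP pose, the force, the opening and the grip force at its end, in the units of the state.
- observe(): the state, without advancing time (a new reading comes with each control period).
- read_camera(name): name is "scene" or "top"; returns a dict with "frame" (384x512x3 uint8, red, green, blue), "fx", "fy", "cx", "cy" (pixels), "world_to_cam" (4x4, takes a point from world to camera coordinates). Camera axes: x right, y up, looking along -z (the intrinsics and any distortion apply to the point x, -y, -z); pixel columns grow to the right and rows downward; lengths in mm; the calibration is good to about 2 mm. A picture is of the moment at which its call begins. There is no depth.
- sign_off(): hands the job in; it is judged then, once.
The state is a dict: "time_s": time; "joint_positions": joint angles; "joint_vel": joint speeds; "joint_torque": joint torques, N m; "ee_pos": TCP position; "tcp_rot": TCP orientation; "ft_force": force on the tool from outside, world axes, zero at the start; "ft_torque": the same for the moment, N m; "grip_width": finger opening in mm; "finger_force": force on a finger pad.
Only numpy, scipy, OpenCV 4.12 (cv2) and the standard library are available. Lean on these libraries where they do the work, as an engineer would, in place of code of your own. Each camera call takes 0.05 s, during which the arm holds its last target. There are 200 camera calls.

## Working session

There is one attempt and no reset: what is moved stays moved. The work goes in short steps, Python scripts to look and compute and a tool call to move; the robot and the scene stay as the last step left them, time stands still between calls to the robot, and variables do not carry over. Pictures are saved under pics/ and viewed, at most 10 in all, crops included, and the job is handed in when it is done.

Besides the shell and the picture viewer there is one more tool, called as name(argument=value, ...) on one line, values as JSON. send_rows: Moves the arm, as the interface text tells. Scaled input: -1 to 1 covers 500 mm each way for a shift and 180 degrees each way for a turn. Its arguments: {"type":"object","properties":{"commands":{"type":"array"},"hand":{"type":"number"}},"required":["commands"]}

```bash
mkdir -p pics; python3 - <<'E'
from cell import *
import cv2,numpy as np
for n in("top","scene"):
    c=read_camera(n); np.savez(f"pics/{n}0.npz",**{k:np.array(v) for k,v in c.items()})
    cv2.imwrite(f"pics/{n}0.png",cv2.resize(c["frame"][:,:,::-1],(800,600)))
    print(n,c["fx"],c["fy"],c["cx"],c["cy"],np.round(c["world_to_cam"],3).tolist(),[k for k in c])
s=observe();print(s,grasp_offset)
E
```

```text
top 390.08006894262024 390.08006894262024 257.44079941065746 191.98451505250495 [[0.014, -1.0, -0.006, -27.165], [0.984, 0.012, 0.176, -502.672], [-0.176, -0.008, 0.984, -1213.468], [0.0, 0.0, 0.0, 1.0]] ['frame', 'fx', 'fy', 'cx', 'cy', 'world_to_cam']
scene 478.4930374919559 478.4930374919559 258.92203204722637 196.1939071579853 [[-0.824, -0.567, -0.006, 420.835], [0.242, -0.361, 0.901, -147.874], [-0.513, 0.741, 0.434, -1476.575], [0.0, 0.0, 0.0, 1.0]] ['frame', 'fx', 'fy', 'cx', 'cy', 'world_to_cam']
{'time_s': 0.1, 'joint_positions': array([-1.47312497e+00,  2.45734556e-01,  1.55884827e+00,  1.30282896e-05,
        1.33871456e+00, -1.74106270e-01]), 'joint_vel': array([-0.00032115, -0.00042841, -0.0010859 , -0.00015602, -0.00061727,
       -0.00109124]), 'joint_torque': array([-7.28291479e-05, -4.16911447e+01, -3.15526092e+01,  6.85568014e-02,
        3.09468142e-02, -6.61339868e-05]), 'ee_pos': array([ 174.44183441, -625.60807911,  204.48531772]), 'tcp_rot': array([[ 9.63296056e-01,  2.68441214e-01, -1.53620280e-04],
       [ 2.68441082e-01, -9.63294609e-01,  1.69784321e-03],
       [ 3.07789506e-04, -1.67676366e-03, -9.99998547e-01]]), 'ft_force': array([ 1.06609914,  0.10116411, -0.39232579]), 'ft_torque': array([ 0.05056269, -0.02349   , -0.01940783]), 'finger_force': 0.0, 'grip_width': 94.028936169541} 18.8
```

View pics/top0.png

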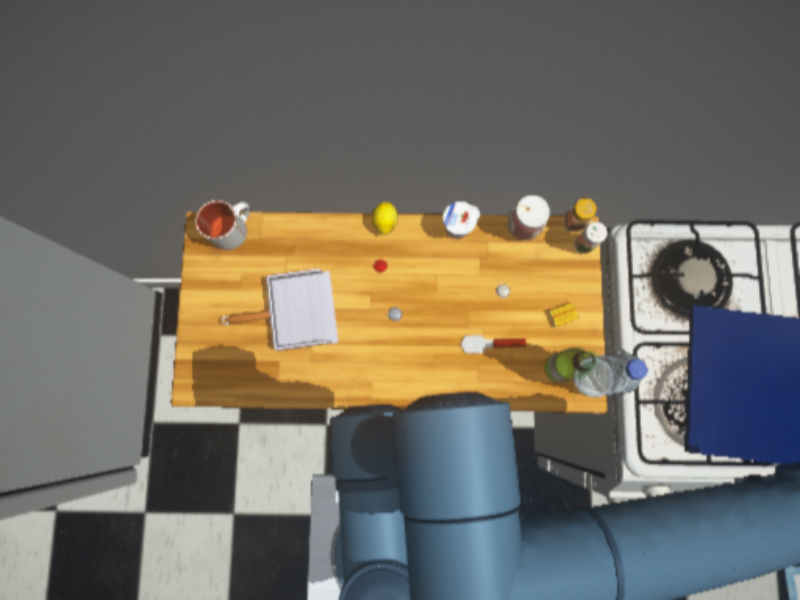

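View pics/scene0.png

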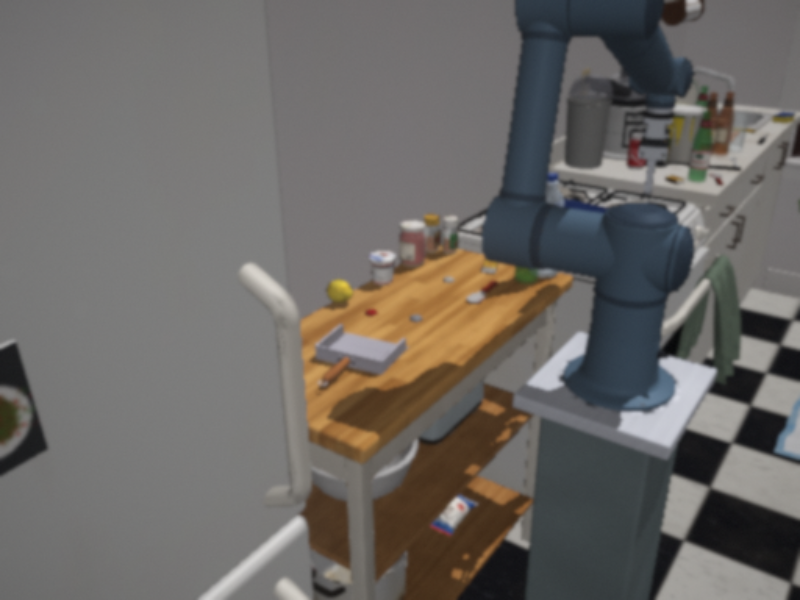

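The top view (800×600) shows the pan at (268–338, 270–348) with its mouth facing right. The caps are red (381,266), grey (395,314) and cream (503,291). The opener is at (493,343), the matchbox at (563,314), and the two bottles are around (570–630,370). Next I'll compute their positions.

```bash
cat > h.py <<'E'
import numpy as np,cv2
def ray(c,uv,z):
    M=np.array(c["world_to_cam"]);R=M[:3,:3];o=-R.T@M[:3,3]
    d=R.T@np.array([(uv[0]-c["cx"])/c["fx"],-(uv[1]-c["cy"])/c["fy"],-1.])
    return o+d*(z-o[2])/d[2]
def blob(c,cx,cy,kind,z,r=14):
    # cx,cy in 512 px; centroid of colour blob near it
    f=c["frame"].astype(int);x0,y0=int(cx)-r,int(cy)-r
    p=f[y0:y0+2*r,x0:x0+2*r];R,G,B=p[...,0],p[...,1],p[...,2]
    m=(R-G>90)&(B<90)&(G<70) if kind=="red" else (R-B<70)&(B>75)
    n,l,s,ce=cv2.connectedComponentsWithStats(m.astype(np.uint8))
    if n<2:return None
    i=1+np.argmax(s[1:,4]);u=ce[i]+[x0,y0]
    return np.round(u,1),s[i,4],np.round(ray(c,u,z)[:2],1)
E
python3 - <<'E'
from h import *
c=dict(np.load("pics/top0.npz"))
for n,x,y,k in(("red",381,266,"red"),("grey",395,314,"g"),("cream",503,291,"g")):print(n,blob(c,x*.64,y*.64,k,5))
f=c["frame"]
a=f[160:235,140:225][:,:,::-1];b=f[160:250,275:385][:,:,::-1]
cv2.imwrite("pics/a.png",cv2.resize(a,None,fx=8,fy=8,interpolation=cv2.INTER_CUBIC))
cv2.imwrite("pics/b.png",cv2.resize(b,None,fx=6,fy=6,interpolation=cv2.INTER_CUBIC))
for n,u,z in(("opL",(462,345),5),("opR",(526,342),5),("match",(563,314),15),("greenbase",(560,370),30),("yog",(460,217),71),("table FL",(172,406),0),("BL",(186,212),0),("BR",(601,228),0),("FR",(607,411),0)):print(n,np.round(ray(c,np.array(u)*.64,z)))
E
```

```text
red (array([243. , 169.7]), np.int32(40), array([585.7,  29.4]))
grey (array([252.2, 200.6]), np.int32(60), array([480.8,  -3.4]))
cream (array([321.4, 185.6]), np.int32(56), array([ 534.3, -233.4]))
opL [ 416. -147.    5.]
opR [ 424. -282.    5.]
match [ 483. -358.   15.]
greenbase [ 364. -345.   30.]
yog [ 674. -138.   71.]
table FL [281. 455.   0.]
BL [702. 458.   0.]
BR [ 676. -451.    0.]
FR [ 283. -447.    0.]
```

View pics/a.png

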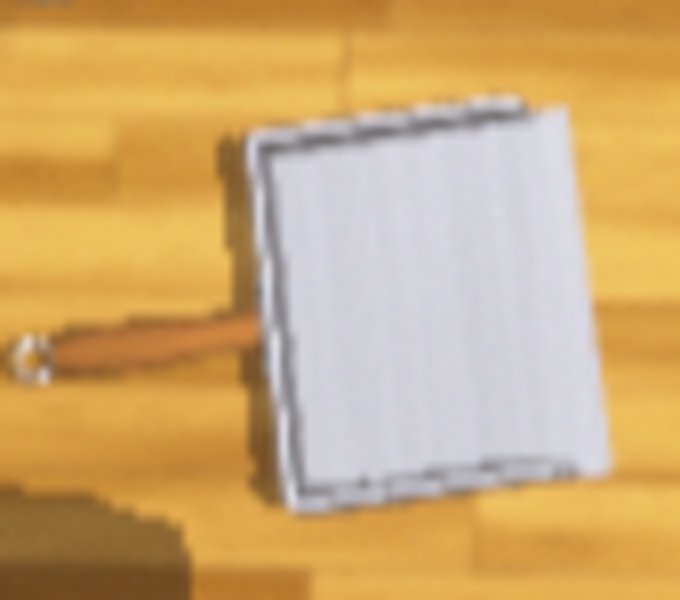

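View pics/b.png

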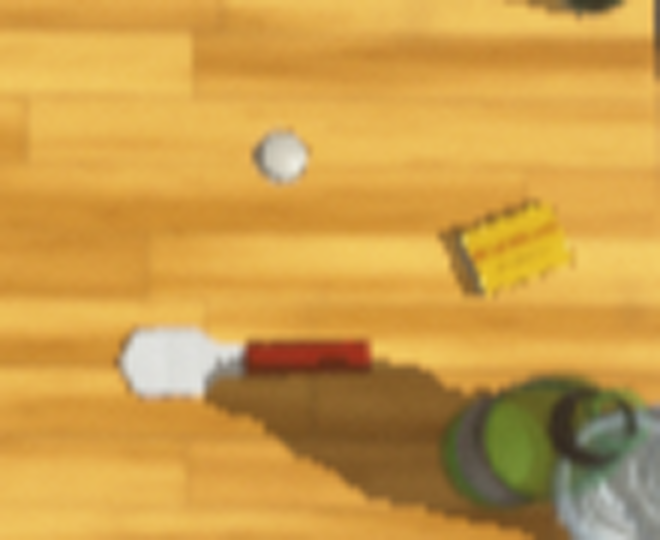

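The pan crop shows the mouth corners at about (211,173.4) and (216.3,218.8) in camera pixels, with the side walls clear. In the second crop, the cream cap stands well clear of the opener and matchbox. I'll work out the pan frame, then plan each push in it.

```bash
cat >> h.py <<'E'
def panframe():
    c=dict(np.load("pics/top0.npz"))
    a=ray(c,(211.0,173.4),0)[:2];b=ray(c,(216.2,218.7),0)[:2]
    l=(a-b)/np.linalg.norm(a-b);return (a+b)/2,np.array([-l[1],l[0]]),l,np.linalg.norm(a-b)
def topan(p):
    o,D,l,_=panframe();return np.round([(p-o)@D,(p-o)@l],1)
def fromp(a,l_):
    o,D,l,_=panframe();return o+a*D+l_*l
def go(x,y,z,yaw):  # yaw of tool x axis, deg, tool down; prints full row
    from cell import observe
    from scipy.spatial.transform import Rotation as Ro
    s=observe();R=s["tcp_rot"];d=R.T@(np.array([x,y,z])-s["ee_pos"])
    cy,sy=np.cos(np.radians(yaw)),np.sin(np.radians(yaw))
    T=np.array([[cy,sy,0],[sy,-cy,0],[0,0,-1]])
    print("t",round(s["time_s"],2),"pos",np.round(s["ee_pos"],1),"dist",round(np.linalg.norm(d)),"row",np.round(np.r_[d/500,Ro.from_matrix(R.T@T).as_rotvec()/np.pi],4).tolist())
E
python3 - <<'E'
from h import *
o,D,l,w=panframe();yaw=np.degrees(np.arctan2(D[1],D[0]));print(o,D,w,yaw)
c=dict(np.load("pics/top0.npz"))
for n,p in(("red",(585.7,29.4)),("grey",(480.8,-3.4)),("cream",(534.3,-233.4))):print(n,topan(np.array(p)))
print("jam",ray(c,np.array((533,205))*.64,112),"wb",ray(c,np.array((637,369))*.64,266),"handle end",topan(ray(c,(144,205),15)[:2]))
g=topan(np.array((480.8,-3.4)));p=fromp(g[0]-55,g[1]);print(p);go(*p,330,yaw)
E
```

```text
[496.13587757 126.02484095] [-0.14542924  0.98936865] 154.68011567836666 98.36213655139537
red [-108.6   74.6]
grey [-125.8  -34. ]
cream [-361.2  -14.5]
jam [ 687.6445622  -280.63269863  112.        ] wb [ 352.03687646 -413.08512497  266.        ] handle end [228.9  -2.8]
[488.79095065 -57.79760613]
t 0.1 pos [ 174.4 -625.6  204.5] dist 661 row [0.9105, -0.9256, -0.2492, -0.0004, -0.0005, -0.4599]
```

send_rows(commands=[[0, 0, -0.08, 0, 0, 0], [0, 0, -0.16, 0, 0, 0], [0, 0, -0.24, 0, 0, 0], [0, 0, -0.25, 0, 0, 0], [0, 0, -0.25, 0, 0, 0], [0, 0, -0.25, 0, 0, 0], [0, 0, -0.25, 0, 0, 0], [0, 0, -0.25, 0, 0, 0]], hand=0.53)

```text
time_s: 0.77
ee_pos: [174.4, -625.2, 327.5]
tcp_rot: [[0.963, 0.268, -0.0], [0.268, -0.963, 0.005], [0.001, -0.005, -1.0]]
ft_force: [0.5, 0.4, 0.5]
grip_width: 44.4
finger_force: 0.0
```

send_rows(commands=[[0.057, -0.058, 0, 0, 0, -0.029], [0.114, -0.116, 0, 0, 0, -0.058], [0.171, -0.174, 0, 0, 0, -0.087], [0.228, -0.232, 0, 0, 0, -0.116], [0.285, -0.29, 0, 0, 0, -0.145], [0.342, -0.348, 0, 0, 0, -0.174], [0.399, -0.406, 0, 0, 0, -0.203], [0.456, -0.464, 0, 0, 0, -0.23]], hand=0.53)

```text
time_s: 1.43
ee_pos: [332.0, -339.1, 328.8]
tcp_rot: [[0.542, 0.84, -0.001], [0.84, -0.542, 0.002], [0.001, -0.002, -1.0]]
ft_force: [0.6, -0.6, -1.1]
grip_width: 22.1
finger_force: 0.0
```

```bash
python3 -c "
from h import *
go(488.8,-57.8,330,98.36)"
```

```text
t 1.43 pos [ 332.  -339.1  328.8] dist 322 row [0.6428, -0.0414, -0.0016, -0.0006, -0.0006, -0.2287]
```

send_rows(commands=[[0.08, -0.005, 0, 0, 0, -0.029], [0.161, -0.01, 0, 0, 0, -0.058], [0.241, -0.016, 0, 0, 0, -0.087], [0.322, -0.021, 0, 0, 0, -0.116], [0.402, -0.026, 0, 0, 0, -0.145], [0.482, -0.031, 0, 0, 0, -0.174], [0.563, -0.036, 0, 0, 0, -0.203], [0.643, -0.041, 0, 0, 0, -0.229]])

```text
time_s: 2.1
ee_pos: [489.9, -58.5, 328.9]
tcp_rot: [[-0.147, 0.989, -0.002], [0.989, 0.147, 0.001], [0.001, -0.002, -1.0]]
ft_force: [0.4, -0.4, 0.2]
grip_width: 22.2
finger_force: 0.0
```

```bash
python3 -c "
from h import *
go(488.8,-57.8,40,98.36)"
```

```text
t 2.1 pos [489.9 -58.5 328.9] dist 289 row [0.001, -0.0009, 0.5778, -0.0006, -0.0003, 0.0005]
```

send_rows(commands=[[0, 0, 0.08, 0, 0, 0], [0, 0, 0.16, 0, 0, 0], [0, 0, 0.24, 0, 0, 0], [0, 0, 0.32, 0, 0, 0], [0, 0, 0.4, 0, 0, 0], [0, 0, 0.48, 0, 0, 0], [0, 0, 0.54, 0, 0, 0], [0, 0, 0.578, 0, 0, 0]])

```text
time_s: 2.77
ee_pos: [485.9, -59.3, 36.2]
tcp_rot: [[-0.142, 0.99, -0.008], [0.99, 0.142, 0.003], [0.004, -0.007, -1.0]]
ft_force: [0.5, 0.4, 0.8]
grip_width: 21.9
finger_force: 0.0
```

```bash
cat > look.py <<'E'
from h import *
from cell import *
import sys
c=read_camera("top")
cv2.imwrite("pics/%s.png"%sys.argv[1],cv2.resize(c["frame"][120:260,110:400][:,:,::-1],(800,386)))
E
python3 look.py c; python3 -c "
from h import *
go(488.8,-57.8,3,98.36)"
```

```text
t 2.82 pos [484.1 -58.8  33.9] dist 31 row [0.0002, 0.0103, 0.0617, -0.0036, -0.002, -0.001]
```

View pics/c.png

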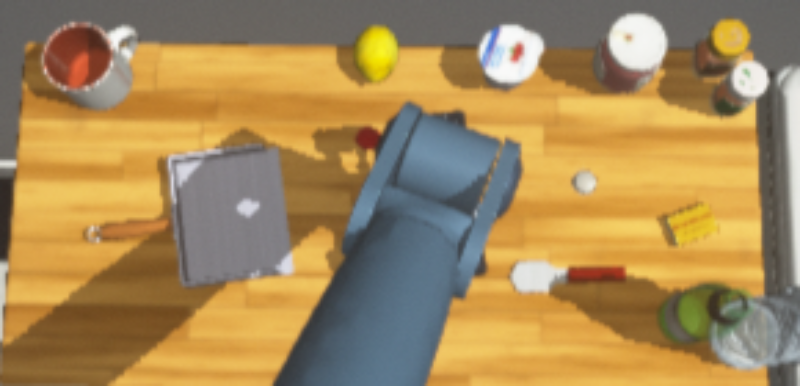

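The arm hides the caps from above, and everything else is still in place. I'll come down in two steps because the tracking is off by a few millimetres.

send_rows(commands=[[0, 0.005, 0.01, -0.003, -0.002, 0], [0, 0.009, 0.02, -0.003, -0.002, 0], [0, 0.009, 0.03, -0.003, -0.002, 0], [0, 0.009, 0.04, -0.003, -0.002, 0], [0, 0.009, 0.044, -0.003, -0.002, 0], [0, 0.009, 0.044, -0.003, -0.002, 0], [0, 0.009, 0.044, -0.003, -0.002, 0], [0, 0.009, 0.044, -0.003, -0.002, 0]])

```text
time_s: 3.48
ee_pos: [494.7, -60.2, 19.9]
tcp_rot: [[-0.142, 0.99, 0.011], [0.99, 0.143, -0.005], [-0.007, 0.01, -1.0]]
ft_force: [-0.4, -0.8, 0.4]
grip_width: 22.0
finger_force: 0.0
```

```bash
python3 -c "
from h import *
go(488.8,-57.8,3,98.36)"
```

```text
t 3.48 pos [494.7 -60.2  19.9] dist 18 row [0.0067, -0.0113, 0.0337, 0.0032, 0.0021, -0.0009]
```

send_rows(commands=[[0, 0, 0, 0, 0, 0], [0, 0, 0, 0, 0, 0], [0, 0, 0, 0, 0, 0], [0, 0, 0, 0, 0, 0], [0, 0, 0, 0, 0, 0], [0, 0, 0, 0, 0, 0], [0, 0, 0, 0, 0, 0], [0, 0, 0, 0, 0, 0]])

```text
time_s: 4.15
ee_pos: [494.3, -60.1, 19.5]
tcp_rot: [[-0.142, 0.99, 0.01], [0.99, 0.142, -0.005], [-0.006, 0.009, -1.0]]
ft_force: [0.3, 1.1, 0.2]
grip_width: 22.2
finger_force: 0.0
```

```bash
python3 -c "
from h import *
go(488.8,-57.8,3,98.36)"
```

```text
t 4.15 pos [494.3 -60.1  19.5] dist 18 row [0.0063, -0.0106, 0.0328, 0.003, 0.002, -0.0009]
```

send_rows(commands=[[0.002, -0.004, 0.01, 0.003, 0.002, 0], [0.004, -0.008, 0.015, 0.003, 0.002, 0], [0.006, -0.011, 0.02, 0.003, 0.002, 0], [0.006, -0.011, 0.025, 0.003, 0.002, 0], [0.006, -0.011, 0.029, 0.003, 0.002, 0], [0.006, -0.011, 0.032, 0.003, 0.002, 0], [0.006, -0.011, 0.032, 0.003, 0.002, 0], [0.006, -0.011, 0.032, 0.003, 0.002, 0]])

```text
time_s: 4.82
ee_pos: [488.7, -58.0, 3.3]
tcp_rot: [[-0.142, 0.99, -0.0], [0.99, 0.142, 0.0], [0.0, -0.0, -1.0]]
ft_force: [-0.3, 0.3, -1.0]
grip_width: 22.4
finger_force: 0.0
```

```bash
python3 -c "
from h import *
go(*fromp(0,-34),3,98.36)"
```

```text
t 4.82 pos [488.7 -58.    3.3] dist 181 row [0.3619, -0.0008, 0.0007, -0.0, -0.0, -0.0009]
```

send_rows(commands=[[0.015, 0, 0, 0, 0, 0], [0.035, 0, 0, 0, 0, 0], [0.06, 0, 0, 0, 0, 0], [0.085, 0, 0, 0, 0, 0], [0.11, 0, 0, 0, 0, 0], [0.135, 0, 0, 0, 0, 0], [0.16, 0, 0, 0, 0, 0], [0.18, 0, 0, 0, 0, 0]])

```text
time_s: 5.48
ee_pos: [475.4, 32.8, 3.4]
tcp_rot: [[-0.144, 0.99, -0.0], [0.99, 0.144, 0.0], [0.0, -0.0, -1.0]]
ft_force: [0.2, -0.9, 0.6]
grip_width: 21.6
finger_force: 0.1
```

```bash
python3 -c "
from h import *
go(*fromp(0,-34),3,98.36)"
```

```text
t 5.48 pos [475.4  32.8   3.4] dist 89 row [0.1784, -0.0002, 0.0008, -0.0, -0.0, -0.0006]
```

send_rows(commands=[[0.015, 0, 0, 0, 0, 0], [0.035, 0, 0, 0, 0, 0], [0.06, 0, 0, 0, 0, 0], [0.082, 0, 0, 0, 0, 0], [0.105, 0, 0, 0, 0, 0], [0.128, 0, 0, 0, 0, 0], [0.15, 0, -0.001, 0, 0, 0], [0.16, 0, -0.002, 0, 0, 0]])

```text
time_s: 6.15
ee_pos: [464.0, 111.7, 4.4]
tcp_rot: [[-0.144, 0.99, -0.0], [0.99, 0.144, 0.0], [0.0, -0.0, -1.0]]
ft_force: [0.5, 0.1, 0.1]
grip_width: 22.0
finger_force: 0.0
```

```bash
python3 - <<'E'
from h import *
from cell import *
go(*fromp(0,-34),5.5,98.36)
c=read_camera("scene");cv2.imwrite("pics/d.png",cv2.resize(c["frame"][170:260,170:330][:,:,::-1],(800,450)))
E
```

```text
t 6.15 pos [464.  111.7   4.4] dist 10 row [0.019, -0.0003, -0.0023, -0.0001, -0.0001, -0.0006]
```

View pics/d.png

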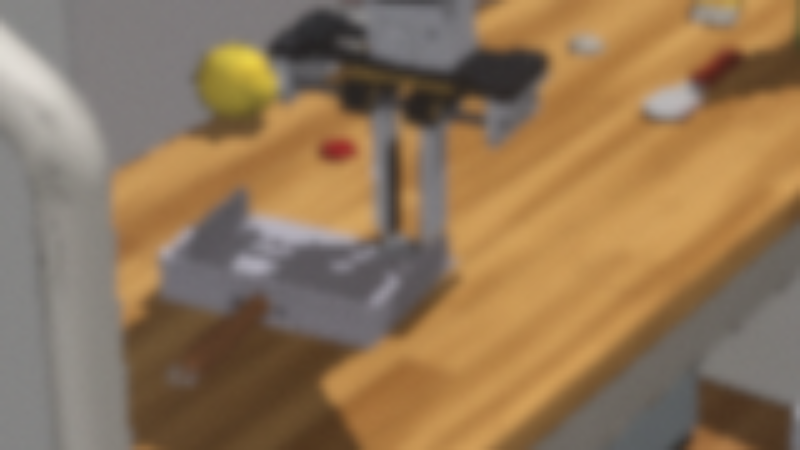

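The red and cream caps are untouched at about (337,149) and (585,44) in this crop. The fingers are at the pan mouth, near (400,240). The grey cap is hidden by the near wall, so I'll keep pushing it inward.

send_rows(commands=[[0.012, 0, -0.001, 0, 0, 0], [0.03, 0, -0.002, 0, 0, 0], [0.05, 0, -0.002, 0, 0, 0], [0.07, 0, -0.002, 0, 0, 0], [0.09, 0, -0.002, 0, 0, 0], [0.11, 0, -0.002, 0, 0, 0], [0.125, 0, -0.002, 0, 0, 0], [0.13, 0, -0.002, 0, 0, 0]])

```text
time_s: 6.87
ee_pos: [455.3, 175.7, 5.7]
tcp_rot: [[-0.144, 0.99, 0.001], [0.99, 0.144, -0.0], [-0.0, 0.001, -1.0]]
ft_force: [0.8, -2.0, 4.1]
grip_width: 22.2
finger_force: 1.8
```

send_rows(commands=[[-0.01, 0, 0, 0, 0, 0], [-0.02, 0, -0.02, 0, 0, 0], [-0.03, 0, -0.06, 0, 0, 0], [-0.06, 0, -0.12, 0, 0, 0], [-0.12, 0, -0.15, 0, 0, 0], [-0.19, 0, -0.16, 0, 0, 0], [-0.25, 0, -0.16, 0, 0, 0], [-0.28, 0, -0.16, 0, 0, 0]])

```text
time_s: 7.53
ee_pos: [475.7, 32.8, 86.7]
tcp_rot: [[-0.139, 0.99, 0.002], [0.99, 0.139, -0.0], [-0.001, 0.002, -1.0]]
ft_force: [0.3, -0.2, -0.0]
grip_width: 22.2
finger_force: 0.0
```

```bash
python3 - <<'E'
from h import *
# red: push from (-108.6,74.6) towards (60,28) pan coords
a,b=np.array([-108.6,74.6]),np.array([60,28.]);u=(b-a)/np.linalg.norm(b-a)
th=98.36-np.degrees(np.arctan2(u[1],u[0]));s=a-48*u
print(u,th,s,fromp(*s),np.linalg.norm(b-a));go(*fromp(*s),40,th)
E
```

```text
[ 0.96386111 -0.26640526] 113.81047058380113 [-154.86533317   87.3874527 ] [605.11623244 -14.4853742 ] 174.9214680935419
t 7.53 pos [475.7  32.8  86.7] dist 145 row [-0.1297, 0.2429, 0.094, 0.0006, 0.0003, -0.0878]
```

send_rows(commands=[[-0.025, 0.05, 0, 0, 0, -0.018], [-0.05, 0.1, 0, 0, 0, -0.036], [-0.075, 0.15, 0, 0, 0, -0.054], [-0.1, 0.2, 0, 0, 0, -0.07], [-0.13, 0.243, 0.02, 0, 0, -0.088], [-0.13, 0.243, 0.07, 0, 0, -0.088], [-0.13, 0.243, 0.12, 0, 0, -0.088], [-0.13, 0.243, 0.13, 0, 0, -0.088]])

```text
time_s: 8.2
ee_pos: [601.3, -11.4, 16.3]
tcp_rot: [[-0.406, 0.914, -0.008], [0.914, 0.406, 0.002], [0.005, -0.006, -1.0]]
ft_force: [-1.7, -0.1, -1.4]
grip_width: 22.2
finger_force: 0.0
```

send_rows(commands=[[0, 0, 0, 0, 0, 0], [0, 0, 0, 0, 0, 0], [0, 0, 0, 0, 0, 0], [0, 0, 0, 0, 0, 0], [0, 0, 0, 0, 0, 0], [0, 0, 0, 0, 0, 0], [0, 0, 0, 0, 0, 0], [0, 0, 0, 0, 0, 0]])

```text
time_s: 8.87
ee_pos: [604.8, -10.9, 20.7]
tcp_rot: [[-0.407, 0.913, 0.0], [0.913, 0.407, -0.0], [-0.0, 0.0, -1.0]]
ft_force: [-0.2, -0.4, -0.4]
grip_width: 22.1
finger_force: 0.0
```

```bash
python3 look.py e; python3 -c "
from h import *
go(605.1,-14.5,3,113.8)"
```

```text
t 8.92 pos [604.7 -10.9  20.6] dist 18 row [-0.0068, -0.0022, 0.0351, 0.0001, 0.0, 0.0013]
```

View pics/e.png

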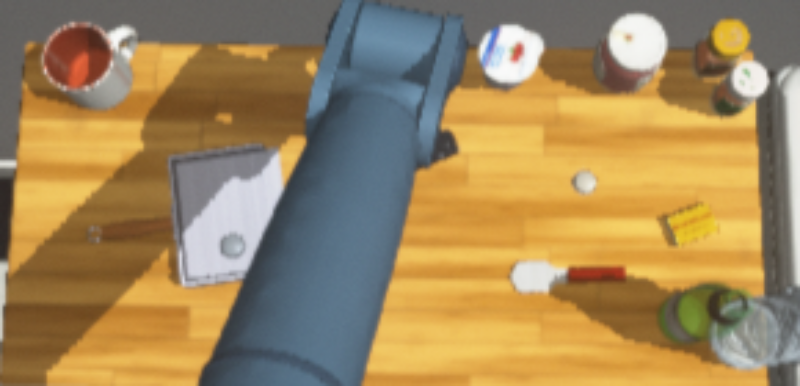

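The grey cap is well inside the pan at (232,245) in this crop. Next I'll descend behind the red cap and push it.

send_rows(commands=[[-0.003, -0.001, 0.007, 0, 0, 0], [-0.006, -0.002, 0.014, 0, 0, 0], [-0.007, -0.002, 0.021, 0, 0, 0], [-0.007, -0.002, 0.028, 0, 0, 0], [-0.007, -0.002, 0.033, 0, 0, 0], [-0.007, -0.002, 0.035, 0, 0, 0], [-0.007, -0.002, 0.035, 0, 0, 0], [-0.007, -0.002, 0.035, 0, 0, 0]])

```text
time_s: 9.58
ee_pos: [605.1, -14.5, 2.8]
tcp_rot: [[-0.407, 0.913, -0.0], [0.913, 0.407, 0.0], [0.0, -0.0, -1.0]]
ft_force: [-0.6, 0.1, -0.3]
grip_width: 21.7
finger_force: 0.0
```

```bash
python3 -c "
from h import *
p=np.array([-108.6,74.6])+np.array([.964,-.266])*90
go(*fromp(*p),3,113.8)"
```

```text
t 9.58 pos [605.1 -14.5   2.8] dist 138 row [0.2761, 0.0012, -0.0003, -0.0, -0.0, 0.0013]
```

send_rows(commands=[[0.015, 0, 0, 0, 0, 0], [0.035, 0, 0, 0, 0, 0], [0.06, 0, 0, 0, 0, 0.001], [0.085, 0, 0, 0, 0, 0.001], [0.11, 0, 0, 0, 0, 0.001], [0.135, 0, 0, 0, 0, 0.001], [0.16, 0, 0, 0, 0, 0.001], [0.18, 0.001, 0, 0, 0, 0.001]])

```text
time_s: 10.25
ee_pos: [568.1, 69.4, 2.9]
tcp_rot: [[-0.405, 0.914, -0.0], [0.914, 0.405, 0.0], [0.0, -0.0, -1.0]]
ft_force: [-0.3, -0.2, 1.1]
grip_width: 22.0
finger_force: 0.3
```

```bash
python3 -c "
from h import *
p=np.array([-108.6,74.6])+np.array([.964,-.266])*102
go(*fromp(*p),4.2,113.8)"
```

```text
t 10.25 pos [568.1  69.4   2.9] dist 58 row [0.1167, 0.0002, -0.0026, -0.0001, -0.0, 0.0006]
```

send_rows(commands=[[0.012, 0, 0, 0, 0, 0], [0.03, 0, 0, 0, 0, 0], [0.048, 0, 0, 0, 0, 0], [0.066, 0, 0, 0, 0, 0], [0.084, 0, 0, 0, 0, 0], [0.1, 0, -0.001, 0, 0, 0], [0.112, 0, -0.002, 0, 0, 0], [0.117, 0, -0.003, 0, 0, 0]])

```text
time_s: 10.92
ee_pos: [544.7, 122.2, 4.3]
tcp_rot: [[-0.405, 0.914, -0.0], [0.914, 0.405, 0.0], [0.0, -0.0, -1.0]]
ft_force: [0.5, -0.5, 0.3]
grip_width: 22.1
finger_force: 0.1
```

send_rows(commands=[[0.012, 0, -0.001, 0, 0, 0], [0.03, 0, -0.002, 0, 0, 0], [0.048, 0, -0.002, 0, 0, 0], [0.066, 0, -0.002, 0, 0, 0], [0.084, 0, -0.002, 0, 0, 0], [0.1, 0, -0.002, 0, 0, 0], [0.112, 0, -0.002, 0, 0, 0], [0.117, 0, -0.002, 0, 0, 0]])

```text
time_s: 11.58
ee_pos: [521.7, 175.6, 5.8]
tcp_rot: [[-0.405, 0.914, 0.001], [0.914, 0.405, -0.0], [-0.001, 0.001, -1.0]]
ft_force: [0.3, -2.7, 4.7]
grip_width: 22.3
finger_force: 2.1
```

send_rows(commands=[[-0.01, 0, 0, 0, 0, 0], [-0.02, 0, -0.02, 0, 0, 0], [-0.03, 0, -0.06, 0, 0, 0], [-0.06, 0, -0.12, 0, 0, 0], [-0.12, 0, -0.16, 0, 0, 0], [-0.19, 0, -0.18, 0, 0, 0], [-0.26, 0, -0.18, 0, 0, 0], [-0.32, 0, -0.18, 0, 0, 0]])

```text
time_s: 12.25
ee_pos: [587.5, 26.0, 97.0]
tcp_rot: [[-0.403, 0.915, 0.002], [0.915, 0.403, 0.0], [-0.001, 0.002, -1.0]]
ft_force: [-0.6, 0.7, -0.4]
grip_width: 22.1
finger_force: 0.0
```

```bash
python3 - <<'E'
from h import *
# cream: from (-361.2,-14.5) to (45,0)
a,b=np.array([-361.2,-14.5]),np.array([40,2.]);u=(b-a)/np.linalg.norm(b-a)
th=98.36-np.degrees(np.arctan2(u[1],u[0]));s=a-48*u
print(u,th,s,fromp(*s),np.linalg.norm(b-a));go(*fromp(*s),90,th)
E
```

```text
[0.99915537 0.04109188] 96.00494542090897 [-409.15945785  -16.47241041] [ 539.34234174 -281.18027163] 401.5391512667227
t 12.25 pos [587.5  26.   97. ] dist 311 row [-0.5234, -0.3359, 0.0137, 0.0006, 0.0001, 0.0988]
```

send_rows(commands=[[-0.064, -0.041, 0, 0, 0, 0.0125], [-0.128, -0.083, 0, 0, 0, 0.025], [-0.192, -0.124, 0, 0, 0, 0.0375], [-0.256, -0.166, 0, 0, 0, 0.05], [-0.32, -0.207, 0, 0, 0, 0.0625], [-0.384, -0.249, 0, 0, 0, 0.075], [-0.448, -0.29, 0, 0, 0, 0.0875], [-0.512, -0.332, 0, 0, 0, 0.099]])

```text
time_s: 12.92
ee_pos: [536.8, -274.8, 95.5]
tcp_rot: [[-0.102, 0.995, -0.0], [0.995, 0.102, 0.001], [0.001, -0.0, -1.0]]
ft_force: [0.6, 0.1, 0.2]
grip_width: 21.9
finger_force: 0.0
```

send_rows(commands=[[0, 0, 0, 0, 0, 0], [0, 0, 0, 0, 0, 0], [0, 0, 0.02, 0, 0, 0], [0, 0, 0.05, 0, 0, 0], [0, 0, 0.09, 0, 0, 0], [0, 0, 0.12, 0, 0, 0], [0, 0, 0.14, 0, 0, 0], [0, 0, 0.15, 0, 0, 0]])

```text
time_s: 13.58
ee_pos: [537.1, -270.4, 18.0]
tcp_rot: [[-0.107, 0.994, -0.003], [0.994, 0.107, 0.003], [0.003, -0.003, -1.0]]
ft_force: [-0.5, -0.4, -0.2]
grip_width: 22.3
finger_force: 0.0
```

send_rows(commands=[[0, 0, 0, 0, 0, 0], [0, 0, 0, 0, 0, 0], [0, 0, 0, 0, 0, 0], [0, 0, 0, 0, 0, 0], [0, 0, 0, 0, 0, 0], [0, 0, 0, 0, 0, 0], [0, 0, 0, 0, 0, 0], [0, 0, 0, 0, 0, 0]])

```text
time_s: 14.25
ee_pos: [538.1, -272.9, 20.6]
tcp_rot: [[-0.105, 0.994, 0.0], [0.994, 0.105, -0.0], [-0.0, 0.0, -1.0]]
ft_force: [0.6, -0.2, -0.1]
grip_width: 21.8
finger_force: 0.0
```

```bash
python3 look.py f; python3 -c "
from h import *
p=np.array([-361.2,-14.5])-42*np.array([.999,.041])
go(*fromp(*p),3,96)"
```

```text
t 14.3 pos [ 538.  -272.8   20.5] dist 18 row [-0.0049, 0.0009, 0.035, 0.0, 0.0, 0.0002]
```

View pics/f.png

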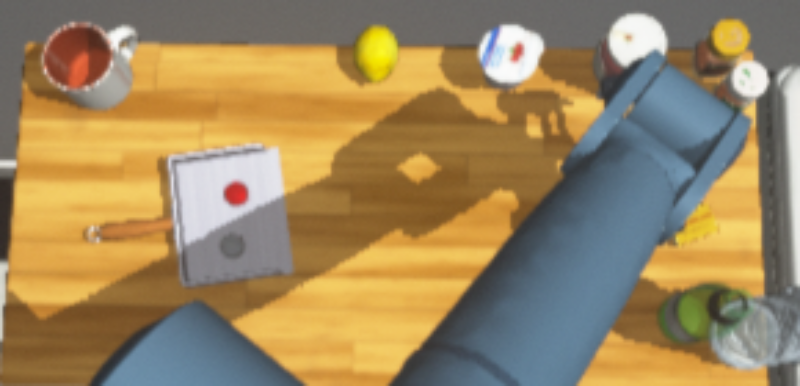

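The red (235,193) and grey (232,245) caps are both in the pan, and the bystanders haven't moved. Next is the cream cap.

send_rows(commands=[[-0.003, 0, 0.007, 0, 0, 0], [-0.005, 0.001, 0.014, 0, 0, 0], [-0.005, 0.001, 0.021, 0, 0, 0], [-0.005, 0.001, 0.028, 0, 0, 0], [-0.005, 0.001, 0.033, 0, 0, 0], [-0.005, 0.001, 0.035, 0, 0, 0], [-0.005, 0.001, 0.035, 0, 0, 0], [-0.005, 0.001, 0.035, 0, 0, 0]])

```text
time_s: 14.97
ee_pos: [538.8, -275.2, 2.8]
tcp_rot: [[-0.105, 0.994, -0.0], [0.994, 0.105, 0.0], [0.0, -0.0, -1.0]]
ft_force: [-0.3, -0.4, 0.5]
grip_width: 22.1
finger_force: 0.0
```

send_rows(commands=[[0.01, 0, 0, 0, 0, 0], [0.03, 0, 0, 0, 0, 0], [0.055, 0, 0, 0, 0, 0], [0.08, 0, 0, 0, 0, 0], [0.105, 0, 0, 0, 0, 0], [0.13, 0, 0, 0, 0, 0], [0.15, 0, 0, 0, 0, 0], [0.16, 0, 0, 0, 0, 0]])

```text
time_s: 15.63
ee_pos: [530.2, -193.8, 2.9]
tcp_rot: [[-0.107, 0.994, -0.0], [0.994, 0.107, 0.0], [0.0, -0.0, -1.0]]
ft_force: [-0.8, -0.4, 0.9]
grip_width: 22.3
finger_force: 0.5
```

```bash
python3 -c "
from h import *
go(*fromp(-80,-3),3,96)"
```

```text
t 15.63 pos [ 530.2 -193.8    2.9] dist 242 row [0.4832, 0.0007, -0.0001, -0.0, -0.0, 0.0006]
```

send_rows(commands=[[0.015, 0, 0, 0, 0, 0], [0.04, 0, 0, 0, 0, 0], [0.07, 0, 0, 0, 0, 0], [0.1, 0, 0, 0, 0, 0], [0.13, 0, 0, 0, 0, 0], [0.16, 0, 0, 0, 0, 0], [0.185, 0, 0, 0, 0, 0], [0.2, 0, 0, 0, 0, 0]])

```text
time_s: 16.3
ee_pos: [519.5, -94.3, 2.9]
tcp_rot: [[-0.106, 0.994, -0.0], [0.994, 0.106, 0.0], [0.0, -0.0, -1.0]]
ft_force: [0.2, -1.1, 0.6]
grip_width: 22.1
finger_force: 0.6
```

send_rows(commands=[[0.015, 0, 0, 0, 0, 0], [0.04, 0, 0, 0, 0, 0], [0.07, 0, 0, 0, 0, 0], [0.1, 0, 0, 0, 0, 0], [0.13, 0, 0, 0, 0, 0], [0.16, 0, 0, 0, 0, 0], [0.185, 0, 0, 0, 0, 0], [0.2, 0, 0, 0, 0, 0]])

```text
time_s: 16.97
ee_pos: [509.1, 4.6, 2.8]
tcp_rot: [[-0.106, 0.994, -0.0], [0.994, 0.106, 0.0], [0.0, -0.0, -1.0]]
ft_force: [-0.2, -0.8, 1.0]
grip_width: 22.0
finger_force: 0.6
```

```bash
python3 -c "
from h import *
go(*fromp(-10,0),4.2,96)"
```

```text
t 16.97 pos [509.1   4.6   2.8] dist 112 row [0.2242, 0.0008, -0.0027, -0.0001, -0.0, 0.0004]
```

send_rows(commands=[[0.015, 0, 0, 0, 0, 0], [0.045, 0, 0, 0, 0, 0], [0.08, 0, 0, 0, 0, 0], [0.115, 0, 0, 0, 0, 0], [0.15, 0, 0, 0, 0, 0], [0.185, 0, -0.001, 0, 0, 0], [0.21, 0, -0.002, 0, 0, 0], [0.222, 0, -0.003, 0, 0, 0]])

```text
time_s: 17.63
ee_pos: [497.1, 114.9, 4.1]
tcp_rot: [[-0.106, 0.994, -0.001], [0.994, 0.106, 0.0], [0.0, -0.001, -1.0]]
ft_force: [-0.3, 0.5, -0.6]
grip_width: 22.3
finger_force: 0.1
```

send_rows(commands=[[0.008, 0, -0.001, 0, 0, 0], [0.018, 0, -0.002, 0, 0, 0], [0.028, 0, -0.002, 0, 0, 0], [0.038, 0, -0.002, 0, 0, 0], [0.048, 0, -0.002, 0, 0, 0], [0.058, 0, -0.002, 0, 0, 0], [0.064, 0, -0.002, 0, 0, 0], [0.066, 0, -0.002, 0, 0, 0]])

```text
time_s: 18.3
ee_pos: [494.9, 146.7, 5.9]
tcp_rot: [[-0.106, 0.994, 0.001], [0.994, 0.106, -0.0], [-0.0, 0.001, -1.0]]
ft_force: [0.4, -3.5, 3.8]
grip_width: 22.0
finger_force: 2.1
```

send_rows(commands=[[-0.01, 0, 0, 0, 0, 0], [-0.02, 0, -0.02, 0, 0, 0], [-0.03, 0, -0.06, 0, 0, 0], [-0.08, 0, -0.12, 0, 0, 0], [-0.15, 0, -0.16, 0, 0, 0], [-0.23, 0, -0.2, 0, 0, 0], [-0.3, 0, -0.22, 0, 0, 0], [-0.38, 0, -0.22, 0, 0, 0]])

```text
time_s: 18.97
ee_pos: [515.6, -44.6, 118.9]
tcp_rot: [[-0.105, 0.994, 0.005], [0.994, 0.105, -0.001], [-0.001, 0.005, -1.0]]
ft_force: [0.2, -0.1, -0.2]
grip_width: 21.9
finger_force: 0.0
```

send_rows(commands=[[-0.07, 0, 0, 0, 0, 0], [-0.13, 0, 0, 0, 0, 0], [-0.13, 0, 0, 0, 0, 0], [-0.13, 0, 0, 0, 0, 0], [-0.13, 0, 0, 0, 0, 0], [-0.13, 0, 0, 0, 0, 0], [-0.13, 0, 0, 0, 0, 0], [-0.13, 0, 0, 0, 0, 0]])

```text
time_s: 19.63
ee_pos: [520.9, -106.0, 115.3]
tcp_rot: [[-0.107, 0.994, -0.0], [0.994, 0.107, 0.0], [0.0, -0.0, -1.0]]
ft_force: [0.9, 0.4, 0.5]
grip_width: 22.0
finger_force: 0.0
```

```bash
python3 look.py g; python3 - <<'E'
from h import *
for u in((235,193),(232,245)):pass
E
```

```text
(no output)
```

View pics/g.png

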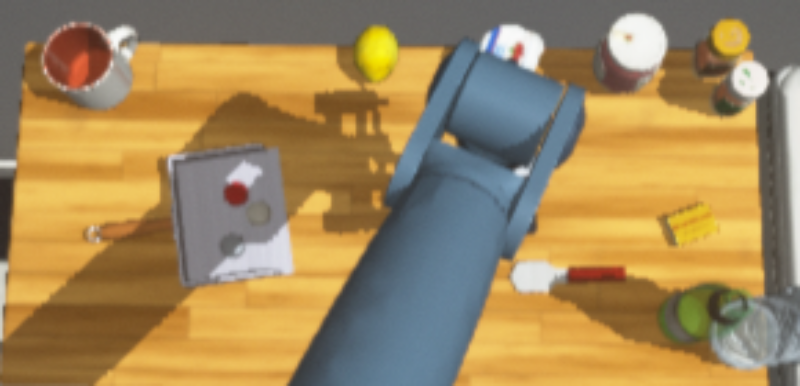

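All three caps are inside: cream (258,213), red (235,193) and grey (232,245). The front-most, cream, is about 30 mm past the mouth edge, which is at x≈284. The arm is clear, so I'm handing in.

```bash
python3 -c "
from h import *
for u in((258,213),(235,193),(232,245)):print(topan(ray(dict(np.load('pics/top0.npz')),(110+u[0]*290/800,120+u[1]*140/386),6)[:2]))
from cell import sign_off
print(sign_off())"
```

```text
[33.1 -1.5]
[58.  26.6]
[ 68.1 -36. ]
the job is handed in; nothing more can be done
None
```

All three caps were swept into the crumb pan, lying about 33, 58 and 68 mm past the front edge by camera; nothing else visibly moved, and the job is handed in (no verdict was returned).

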